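# Hook a plaster mould to the purge stand and set its air valve

## Task

Lower the small plaster mould gently into the steel cradle of the air purge stand so that it lies flat on the cradle floor with its brass nipple through the notch towards the air pipe, and let go of it. Then, by the black crank handle on the blue valve wheel, close the valve fully (clockwise seen from above) to its stop and back it off exactly two full turns (anticlockwise). Finish with the gripper still holding the crank handle at that setting, the mould still seated, and leave the other ware and tools on the bench alone.

Things in the scene. Friction and masses are not known exactly. Their poses are not given: they have to be found in the camera images.
- mould: Loose off-white plaster block 90 x 60 x 55 mm (its x, y, z), round recess on top, about 0.3 kg; stands upright left or right of the stand, its nipple pointing anywhere from +x through +y to -x. Origin: centre of its underside. A brass nipple (16 mm diameter, 20 mm long, axis 12 mm above the underside) sticks out of its +x end. Grip it across its 60 mm width (its y), about 38 mm up.
- nipple (a point): Outer end of the mould's brass nipple, on the nipple's axis: 65 mm from the mould's origin along its +x, 12 mm up.
- cradle: Fixed steel tray on the stand. Origin: centre of its pocket floor, 20 mm above the bench; +x towards notch and valve. Pocket 96 (x) by 66 (y) mm; curbs 12 mm high, 8 thick. Long sides have curbs only at the corners, the middle 52 mm open for fingers. The +x end has a notch 26 mm wide for the nipple; the -x end is closed. Seated, the mould's origin and axes coincide with the cradle's.
- notch (a point): Where the nipple's outer end lies when the mould is seated: 65 mm from the cradle's origin along its +x, 12 mm up. The air pipe's brass fitting (26 mm diameter) faces it 8 mm beyond.
- stand: Fixed grey base plate 160 x 340 x 12 mm (x, y, z) carrying the cradle (95 mm from its centre along its -y), a copper pipe and the brass valve (95 mm along its +y). Origin: centre of its underside, on the bench.
- valve_axis (a point): Point on the upright axis of the valve wheel at the height of the crank handle's middle (136 mm above the bench). The blue wheel is 122 mm across, its rim's top 106 mm above the bench; its hub does not rise with turning.
- handle: Black upright crank handle on the valve wheel's rim, 20 mm diameter, 52 mm tall (110 to 162 mm above the bench). Origin: its middle, 55 mm from the wheel's axis. It spins freely on its own pin, so a gripper that holds it may keep its yaw while it goes round.
- valve (a joint): Angle of the wheel in rad: 0 is closed on its hard stop; grows anticlockwise seen from above as it opens, up to 20; two turns open is 12.57. At angle a the handle lies at a (anticlockwise) from the stand's +x direction about the wheel's axis. Starts partly open, 1.6 to 7.6. It stays where it is left; turning takes about 2 N at the handle.
- cup: Loose terracotta cup, 72 mm across, 60 mm tall; origin at the centre of its underside. Stands on the other side of the stand from the mould. To be left alone.
- wide_bowl: Loose white bowl 190 mm across, 70 mm tall, beyond the stand; origin under its centre. To be left alone.
- small_bowl: Loose terracotta bowl 120 mm across, 50 mm tall, beyond the stand; origin under its centre. To be left alone.
- jar: Loose amber jar 64 mm across, 85 mm tall, beyond the stand; origin under its centre. To be left alone.
- brush: Loose brush lying on the bench beyond the stand's right end, its length along its x. To be left alone.
- round_mould: Loose round plaster mould 110 mm across, 40 mm tall, at the left; origin under its centre. To be left alone.
Not all that is in view belongs to the job. Leave any pink or purple look-alike of the mould alone.

How it is judged:
By the outcome, as a careful person would: the job done as asked, in the order asked, and still so for the second after the job is handed in, while the arm keeps its last pose, push and grip.
It also fails if it takes over 72 s, if anything falls off the work surface, if the arm or the gripper's body presses on something with over 40 N, if the wrist force passes 120 N, or if a joint passes its speed limit or range.

## Robot

A 7-joint arm with a two-finger parallel gripper is mounted at the origin on the work surface. World frame = base frame: x ahead of the robot, y to its left, z up, the work surface at z = 0. Lengths are in m, angles in rad, forces in N, time in s.
With the tool pointing down it reaches from about 0.4 to 0.9 m from the base axis. Payload 5.5 kg.
Tool frame: the origin (TCP) lies on the centre line of the jaws, within the pads' length; the fingertips stand 8 mm ahead of it and the grasp point (between the pads) lies 11 mm behind it; z points along the fingers, y is the line along which they close (so a half turn about z gives the same grasp; the last joint's range is limited). The gripper opens to 92 mm and grips with 3 to 60 N. Pads are 19 mm wide; open, the fingers measure 130 mm over their backs; the gripper's body (75 mm by 190 mm) begins 47 mm behind the grasp point.
Start: joints at [1.462, 0.501, -0.427, 1.55, 0.221, 1.138, -0.21], TCP at [0.236, -0.606, 0.235] pointing down, gripper open.
Joint ranges: [-2.88, 2.88], [-0.31, 2.03], [-1.54, 1.56], [0.2, 2.42], [-1.41, 4.55], [0.19, 2.02], [-2.57, 2.57]. Speed limits (rad/s): [2.57, 2.57, 3.14, 3.14, 3.14, 3.14, 3.14].

## Interface

Orientations are given as a unit quaternion [x, y, z, w].
In Python, from bench import status, camera, job, nets gives the robot as it stands. The module is installed in compiled form; this text tells all that it offers.
- The arm moves only by the tool arm_command, never from a script. Its argument "increments" is one flat list of numbers, 7 for each row, row after row: the turn, a rotation vector about the tool's x, y, z in rad, then the shift along the tool's x, y, z in cm, then the opening in per cent of the stroke, from 0 (shut) to 100 (fully open). A call has 1 to 12 rows; each row is the pose to reach, as a shift and turn from the pose commanded when the call began, along the tool's axes at that moment; what a row does not reach only later rows make up. A row lasts 1/8 s, in which the tool goes at most 62.5 mm and 10.7 degrees, less where a joint would pass 70% of its speed; a pose out of reach is approached as far as the arm can. A call with a gripper value outside its range is refused whole. The fingers move at their own pace and stop on an object; "force" is the grip in N (left out, the last holds). Time passes only in rows, so rows that repeat a pose let the fingers close. It gives the time, the measured TCP pose, the force, the opening and the grip force at its end, in the units of the state.
- status.state(): the state, without advancing time (a new reading comes with each control period).
- camera(name): name is "side" or "top"; returns a dict with "frame" (420x560x3 uint8, blue, green, red), "K" (3x3 intrinsics, pixels), "R" (3x3) and "t" (3): a world point X has camera coordinates R X + t. Camera axes: x right, y down, z forward; pixel columns grow to the right and rows downward; lengths in m; the calibration is good to about 2 mm. A picture is of the moment at which its call begins. There is no depth.
- job.close_job(): hands the job in; it is judged then, once.
Trained networks look in the newest picture that a camera, given by its name, has taken for a name from the list of things; names that differ only in an ending like _2 or _b are one class to them, and where a whole thing is asked for, a point or a joint stands for the part that bears it (a point fixed in the world has none). Each returns a list of dicts, best first, with "score" (0 to 1); they miss things now and then, are a little off and sometimes report something else, mostly with a low value. They report only what shows in the picture. A call takes as long as a camera call. They do not tell look-alikes from the thing itself.
- nets.cut_out(camera, name): "mask" (420x560 bool, what is visible of it) and "xy" ([column, row] in pixels, amid what is visible of it).
The state is a dict: "t": time; "joint_positions": joint angles; "joint_velocities": joint speeds; "tau": joint torques, N m; "position": TCP position; "ee_rot": TCP orientation; "force": force on the tool from outside, world axes, zero at the start; "torque": the same for the moment, N m; "grip_width": finger opening in m; "grasp_force": force on a finger pad.
Only numpy, scipy, OpenCV 4.12 (cv2) and the standard library are available. Lean on these libraries where they do the work, as an engineer would, in place of code of your own. Each camera call takes 0.05 s, during which the arm holds its last target. There are 200 camera calls.

## Working session

There is one attempt and no reset: what is moved stays moved. The work goes in short steps, Python scripts to look and compute and a tool call to move; the robot and the scene stay as the last step left them, time stands still between calls to the robot, and variables do not carry over. Pictures are saved under pics/ and viewed, at most 10 in all, crops included, and the job is handed in when it is done.

Besides the shell and the picture viewer there is one more tool, called after "Call:" as name(argument=value, ...) on one line, values as JSON. arm_command: Moves the arm, as the interface text tells. Its arguments: {"type":"object","properties":{"increments":{"type":"array","items":{"type":"number"}},"force":{"type":"number"}},"required":["increments"]}

```bash
mkdir -p pics; python3 - <<'E'
from bench import status,camera,nets
import cv2,numpy as np
np.set_printoptions(precision=4,suppress=True)
s=status.state(); print(s)
for c in("side","top"):
    f=camera(c); cv2.imwrite(f"pics/{c}0.png",f["frame"]); print(c,f["K"],f["R"],f["t"])
    for n in("mould","nipple","cradle","stand","handle","valve","cup"):
        for d in nets.cut_out(c,n)[:3]: print(n,round(d["score"],2),d["xy"],d["mask"].sum())
E
```

```text
{'t': 0.0, 'joint_positions': array([ 1.4622,  0.5019, -0.4268,  1.5514,  0.2208,  1.1383, -0.2103]), 'joint_velocities': array([ 0.0009,  0.0008, -0.0008, -0.0008,  0.0004,  0.0002,  0.0001]), 'tau': array([  0.0006, -56.6601,  -5.8161, -27.9116,  -0.0686,   0.0308,
         0.0002]), 'position': array([ 0.2358, -0.605 ,  0.2337]), 'ee_rot': array([ 0.9828,  0.1848, -0.0001, -0.001 ]), 'force': array([ 0.3141, -0.1678,  0.3865]), 'torque': array([ 0.0345,  0.0186, -0.0122]), 'grasp_force': 0.0, 'grip_width': 0.09181038462167056}
side [[405.5617   0.     277.8657]
 [  0.     405.5617 207.3793]
 [  0.       0.       1.    ]] [[ 0.9898 -0.1414 -0.0157]
 [-0.095  -0.5745 -0.813 ]
 [ 0.1059  0.8062 -0.5821]] [-0.5658  0.1712  1.0687]
mould 0.89 [233.7, 173.6] 512
mould 0.78 [201.8, 208.8] 731
mould 0.74 [193.5, 181.1] 501
nipple 0.98 [236.5, 172.3] 523
nipple 0.85 [201.0, 209.7] 767
nipple 0.84 [193.4, 183.9] 491
cradle 0.92 [279.0, 273.8] 1095
stand 0.61 [276.3, 251.8] 5872
handle 0.2 [233.7, 175.2] 544
valve 0.71 [280.2, 204.9] 661
valve 0.59 [279.2, 254.5] 5787
cup 0.66 [259.6, 358.6] 1353
cup 0.65 [344.8, 222.1] 1014
top [[387.3311   0.     284.3851]
 [  0.     387.3311 210.4999]
 [  0.       0.       1.    ]] [[-0.091  -0.9958 -0.0037]
 [-0.9746  0.0898 -0.2052]
 [ 0.2047 -0.0151 -0.9787]] [0.0805 0.5492 1.2373]
mould 0.85 [184.1, 243.0] 616
mould 0.84 [240.9, 269.2] 549
mould 0.66 [191.9, 283.4] 651
nipple 0.76 [241.1, 273.0] 514
nipple 0.68 [182.9, 241.9] 604
nipple 0.56 [191.6, 286.7] 613
cradle 0.57 [325.7, 204.4] 754
stand 0.64 [295.0, 203.6] 4428
valve 0.94 [273.3, 199.8] 545
valve 0.23 [325.3, 205.6] 835
cup 0.67 [404.0, 178.3] 488
cup 0.61 [401.0, 221.3] 392
cup 0.53 [297.8, 203.7] 4440
```

```bash
python3 -c "
import cv2;a=cv2.imread('pics/side0.png');print(a.shape)"
```

```text
(420, 560, 3)
```

View pics/side0.png

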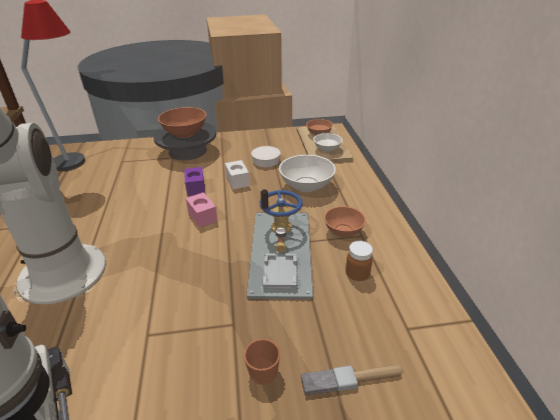

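View pics/top0.png

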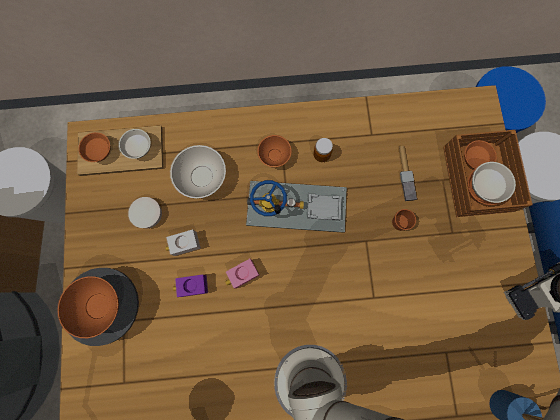

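The white mould is at (184,243) in the top view and (237,175) in the side view, with its nipple to the left. The pink and purple blocks are look-alikes. The cradle is at (326,205) in the top view, the wheel at (268,200), and the black handle at (264,198) in the side view. Next I'll fit the models to the masks.

```bash
cat > h.py <<'E'
from bench import status,camera,nets
import cv2,numpy as np
from scipy.optimize import minimize
from scipy.spatial.transform import Rotation as Ro
np.set_printoptions(precision=4,suppress=True)
S=4
def proj(f,X):
    c=np.atleast_2d(X)@f["R"].T+f["t"]; p=c@f["K"].T
    return p[:,:2]/p[:,2:]
def box(x0,x1,y0,y1,z0,z1): return np.array([[x,y,z] for x in(x0,x1) for y in(y0,y1) for z in(z0,z1)],float)
def cyl(c,ax,r,L):
    a=np.linspace(0,2*np.pi,24); o=[]
    for l in(0,L):
        for t in a:
            o.append(np.array(c)+(np.array([l,r*np.cos(t),r*np.sin(t)]) if ax=='x' else np.array([r*np.cos(t),r*np.sin(t),l])))
    return np.array(o)
MOULD=[box(-.045,.045,-.03,.03,0,.055),cyl([.045,0,.012],'x',.008,.02)]
STAND=[box(-.08,.08,-.17,.17,0,.012)]
def place(P,p,z=0):
    c,s=np.cos(p[2]),np.sin(p[2]); return P@np.array([[c,-s,0],[s,c,0],[0,0,1]]).T+[p[0],p[1],z]
def sil(f,parts,p,z=0):
    m=np.zeros((420*S,560*S),np.uint8)
    for P in parts:
        q=cv2.convexHull(((proj(f,place(P,p,z))+.5)*S-.5).astype(np.float32))
        cv2.fillConvexPoly(m,np.round(q*16).astype(np.int32),1,shift=4)
    return m>0
def fit(views,parts,p0,z=0,step=(.01,.01,.1)):
    V=[(f,cv2.resize(m.astype(np.float32),None,fx=S,fy=S,interpolation=cv2.INTER_LINEAR)>.5) for f,m in views]
    def cost(p): 
        e=0
        for f,m in V:
            s=sil(f,parts,p,z); e+=1-(s&m).sum()/(s|m).sum()
        return e
    p=np.array(p0,float)
    for k in(1,.4,.15):
        sx=np.vstack([p]+[p+np.eye(3)[i]*step[i]*k for i in range(3)])
        r=minimize(cost,p,method="Nelder-Mead",options=dict(initial_simplex=sx,maxiter=90)); p=r.x
    return p,r.fun
def near(c,n,xy):
    L=nets.cut_out(c,n); return min(L,key=lambda d:np.hypot(*(np.array(d["xy"])-xy))) if L else None
def ray(f,uv,z):
    d=f["R"].T@np.linalg.inv(f["K"])@np.array([uv[0],uv[1],1]); o=-f["R"].T@f["t"]
    return o+d*(z-o[2])/d[2]
E
python3 - <<'E'
from h import *
F={c:camera(c) for c in("side","top")}
mm={"side":near("side","mould",(237,175)),"top":near("top","mould",(184,243))}
st={"side":near("side","stand",(278,252)),"top":near("top","stand",(296,204))}
print([mm[c]["xy"] for c in mm],[st[c]["xy"] for c in st])
p0=list(ray(F["top"],(184,243),.03)[:2])+[1.8]
for cs in(("side","top"),("side",),("top",)):
    print("mould",cs,fit([(F[c],mm[c]["mask"]) for c in cs],MOULD,p0))
q0=list(ray(F["top"],(296,206),.01)[:2])+[0.0]
VAL=STAND
for cs in(("side","top"),("side",),("top",)):
    print("stand",cs,fit([(F[c],st[c]["mask"]) for c in cs],VAL,q0))
p,_=fit([(F[c],mm[c]["mask"]) for c in F],MOULD,p0); q,_=fit([(F[c],st[c]["mask"]) for c in F],VAL,q0)
T=[]
for c in F:
    im=cv2.resize(F[c]["frame"],None,fx=S,fy=S,interpolation=cv2.INTER_CUBIC)
    for P,w,col,z in((MOULD,p,(0,255,0),0),(STAND,q,(0,0,255),0)):
        cs,_=cv2.findContours(sil(F[c],P,w,z).astype(np.uint8),0,2); cv2.drawContours(im,cs,-1,col,1)
    for d,col in((mm,(255,0,255)),(st,(255,255,0))):
        cs,_=cv2.findContours(cv2.resize(d[c]["mask"].astype(np.uint8),None,fx=S,fy=S,interpolation=0),0,2); cv2.drawContours(im,cs,-1,col,1)
    x,y,w,hh=(215,155,110,150) if c=="side" else (155,170,200,90)
    T.append(im[y*S:(y+hh)*S,x*S:(x+w)*S])
cv2.imwrite("pics/s1.png",T[0]);cv2.imwrite("pics/t1.png",T[1])
E
```

```text
[[234.2, 173.9], [181.2, 244.2]] [[275.9, 251.9], [296.8, 207.5]]
mould ('side', 'top') (array([0.4808, 0.3776, 1.7683]), np.float64(0.1324847380896883))
mould ('side',) (array([0.4804, 0.3801, 1.7649]), np.float64(0.04833219877467665))
mould ('top',) (array([0.4818, 0.3767, 1.7867]), np.float64(0.06636556364641899))
stand ('side', 'top') (array([ 0.5775, -0.0114, -0.1675]), np.float64(0.18737459807347734))
stand ('side',) (array([ 0.577 , -0.0088, -0.1657]), np.float64(0.12755758589628108))
stand ('top',) (array([ 0.5786, -0.0144, -0.1626]), np.float64(0.04091894953513753))
```

View pics/s1.png

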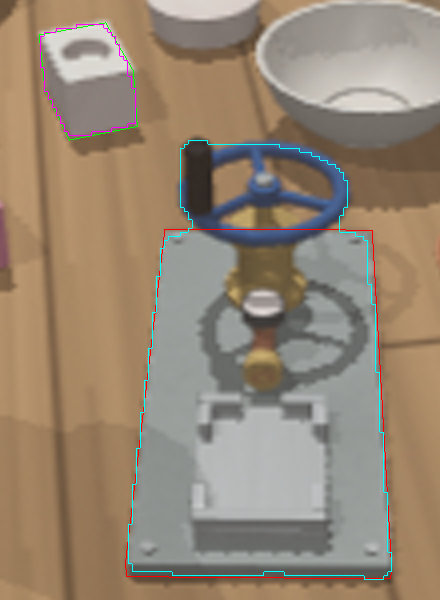

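View pics/t1.png

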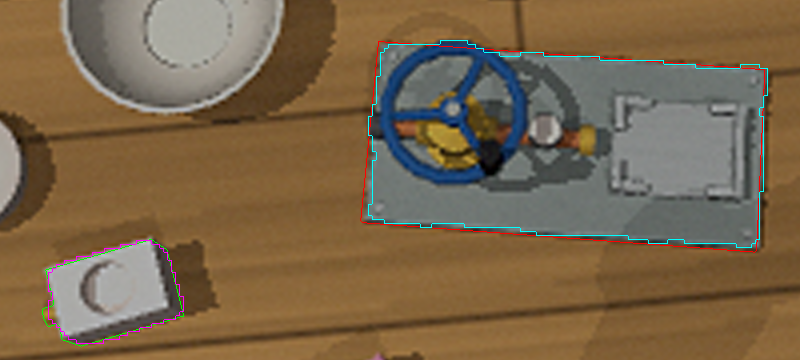

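The mould and stand fits match the picture in both views. The black handle is at about (264.7,199.5) in the side view and (277.5,208.7) in the top view. Next I'll plan the first move.

```bash
cat > plan.py <<'E'
import numpy as np
def rows(cur,wps,grip=100):
    """cur=(x,y,z,yaw of tool x), tool pointing down; prints rows in tool axes"""
    c,s=np.cos(cur[3]),np.sin(cur[3]); out=[]
    for w in wps:
        d=np.array(w[:3])-cur[:3]; g=w[4] if len(w)>4 else grip
        out.append([0,0,round(-(w[3]-cur[3]),3),*np.round([100*(d[0]*c+d[1]*s),100*(d[0]*s-d[1]*c),-100*d[2]],2),g])
    print(",\n".join(",".join(f"{v:g}" for v in r) for r in out))
def lin(a,b,n): return [tuple(np.array(a)+(np.array(b)-np.array(a))*i/n) for i in range(1,n+1)]
def arc(cur,end,n):
    pol=lambda p:(np.hypot(p[0],p[1]),np.arctan2(p[1],p[0]),p[2],p[3])
    return [(r*np.cos(a),r*np.sin(a),z,y) for r,a,z,y in lin(pol(cur),pol(end),n)]
E
python3 - <<'E'
from h import *
from plan import *
F={c:camera(c) for c in("side","top")}
A=[];b=[]
for c,uv in(("side",(264.7,199.5)),("top",(277.5,208.7))):
    f=F[c];P=f["K"]@np.c_[f["R"],f["t"]]
    for i in(0,1): r=P[i]-uv[i]*P[2];A.append(r[:3]);b.append(-r[3])
h=np.linalg.lstsq(np.array(A),np.array(b),rcond=None)[0];print("handle",h, "side z.136",ray(F["side"],(264.7,199.5),.136),"top z.15",ray(F["top"],(277.5,208.7),.15))
q=np.array([.578,-.0125,-.165]);v=place(np.array([[0,.095,0.]]),q)[0];print("valve",v,"cradle",place(np.array([[0,-.095,0.]]),q)[0])
print("ang",np.arctan2(h[1]-v[1],h[0]-v[0])-q[2],np.hypot(*(h-v)[:2]))
cur=(.236,-.606,.235,.372)
w=arc(cur,(.481,.3775,.2,1.77),20)
rows(cur,w[:12]);print(w[11]);print();rows(w[11],w[12:])
E
```

```text
handle [0.5455 0.0521 0.1359] side z.136 [0.5455 0.0521 0.136 ] top z.15 [0.5425 0.0521 0.15  ]
valve [0.5936 0.0812 0.    ] cradle [ 0.5624 -0.1062  0.    ]
ang -2.432871023799721 0.056182397313901046
0,0,-0.07,6.04,-0.47,0.18,100,
0,0,-0.14,11.99,-1.5,0.35,100,
0,0,-0.21,17.8,-3.08,0.53,100,
0,0,-0.28,23.42,-5.18,0.7,100,
0,0,-0.35,28.8,-7.79,0.87,100,
0,0,-0.419,33.9,-10.88,1.05,100,
0,0,-0.489,38.68,-14.42,1.22,100,
0,0,-0.559,43.09,-18.38,1.4,100,
0,0,-0.629,47.1,-22.73,1.57,100,
0,0,-0.699,50.68,-27.41,1.75,100,
0,0,-0.769,53.8,-32.39,1.92,100,
0,0,-0.839,56.43,-37.62,2.1,100
(np.float64(0.6249695218935454), np.float64(-0.05043163061345685), np.float64(0.214), np.float64(1.2108000000000003))

0,0,-0.07,5.47,-2.05,0.18,100,
0,0,-0.14,10.7,-4.6,0.35,100,
0,0,-0.21,15.66,-7.61,0.53,100,
0,0,-0.28,20.3,-11.06,0.7,100,
0,0,-0.349,24.59,-14.92,0.87,100,
0,0,-0.419,28.48,-19.15,1.05,100,
0,0,-0.489,31.95,-23.7,1.22,100,
0,0,-0.559,34.98,-28.55,1.4,100
```

Call:
arm_command(increments=[0, 0, -0.07, 6, -0.5, 0, 100, 0, 0, -0.14, 12, -1.5, 0, 100, 0, 0, -0.21, 17.8, -3.1, 0, 100, 0, 0, -0.28, 23.4, -5.2, 0, 100, 0, 0, -0.35, 28.8, -7.8, 0, 100, 0, 0, -0.42, 33.9, -10.9, 0, 100, 0, 0, -0.49, 38.7, -14.4, 0, 100, 0, 0, -0.56, 43.1, -18.4, 0, 100, 0, 0, -0.63, 47.1, -22.7, 0, 100, 0, 0, -0.7, 50.7, -27.4, 0, 100, 0, 0, -0.77, 53.8, -32.4, 0, 100, 0, 0, -0.84, 56.4, -37.6, 0, 100])

```text
t: 2.7
position: [0.6255, -0.0485, 0.2349]
ee_rot: [0.821, 0.57, 0.0, 0.0]
force: [0.9, 0.2, -0.5]
grip_width: 0.0918
grasp_force: 0.0
```

Call:
arm_command(increments=[0, 0, -0.07, 5.5, -2.1, 0, 100, 0, 0, -0.14, 10.7, -4.6, 0, 100, 0, 0, -0.21, 15.7, -7.6, 0, 100, 0, 0, -0.28, 20.3, -11.1, 0, 100, 0, 0, -0.35, 24.6, -14.9, 1, 100, 0, 0, -0.42, 28.5, -19.2, 3, 100, 0, 0, -0.49, 32, -23.7, 6, 100, 0, 0, -0.558, 35, -28.5, 9, 100, 0, 0, -0.558, 35, -28.5, 11, 100, 0, 0, -0.558, 35, -28.5, 11, 100, 0, 0, -0.558, 35, -28.5, 11, 100])

```text
t: 4.08
position: [0.483, 0.3763, 0.1253]
ee_rot: [0.635, 0.773, 0.0, 0.001]
force: [-1.5, -0.0, 0.5]
grip_width: 0.0916
grasp_force: 0.0
```

```bash
cat > g.py <<'E'
from h import *
def tool():
    s=status.state(); R=Ro.from_quat(s["ee_rot"]).as_matrix()
    print("t %.2f"%s["t"],"pos",s["position"],"yaw %.4f"%np.arctan2(R[1,0],R[0,0]),"z",R[:,2],"F",s["force"],"w %.4f g %.1f"%(s["grip_width"],s["grasp_force"]),"q",s["joint_positions"])
    return s,R
E
python3 - <<'E'
from g import *
s,R=tool()
print(R.T@(np.array([.481,.378,.027])-s["position"])*100)
f=camera("side")
im=cv2.resize(f["frame"],None,fx=4,fy=4,interpolation=2)
x,y=170,120
cv2.imwrite("pics/s2.png",im[y*4:(y+100)*4,x*4:(x+130)*4])
E
```

```text
t 4.08 pos [0.483  0.3763 0.1253] yaw 1.7668 z [ 0.0013 -0.0003 -1.    ] F [-1.5406 -0.0126  0.4926] w 0.0916 g 0.0 q [-0.1061  0.6803 -0.8395  1.7295  0.5902  1.0029 -0.9695]
[ 0.216  -0.1782  9.8337]
```

View pics/s2.png

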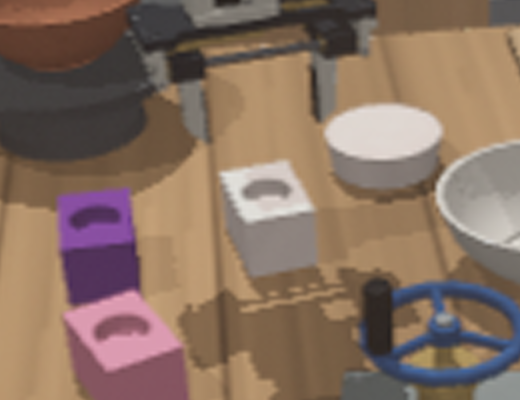

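The side view shows the open gripper above the white mould, whose centre in the full frame is about (237,174), with both fingers clear. I'll descend and grip.

Call:
arm_command(increments=[0, 0, 0, 0.2, -0.2, 4, 100, 0, 0, 0, 0.2, -0.2, 7, 100, 0, 0, 0, 0.2, -0.2, 9, 100, 0, 0, 0, 0.2, -0.2, 9.8, 100, 0, 0, 0, 0.2, -0.2, 9.8, 100, 0, 0, 0, 0.2, -0.2, 9.8, 60, 0, 0, 0, 0.2, -0.2, 9.8, 50, 0, 0, 0, 0.2, -0.2, 9.8, 40, 0, 0, 0, 0.2, -0.2, 9.8, 40, 0, 0, 0, 0.2, -0.2, 9.8, 40, 0, 0, 0, 0.2, -0.2, 9.8, 40, 0, 0, 0, 0.2, -0.2, 9.8, 40], force=20)

```text
t: 5.62
position: [0.4796, 0.3793, 0.0273]
ee_rot: [0.633, 0.774, 0.001, 0.0]
force: [2.7, 0.2, 5.2]
grip_width: 0.0595
grasp_force: 20.0
```

```bash
python3 - <<'E'
from plan import *
cur=(.4796,.3793,.0273,1.771); up=(.4796,.3793,.25,1.771)
w=lin(cur,up,5)+arc(up,(.5624,-.1062,.25,1.406),11)
rows(cur,w[:12],40);print(w[11]);rows(w[11],w[12:]+[(.5624,-.1062,.15,1.406),(.5624,-.1062,.12,1.406)],40)
E
```

```text
0,0,-0,0,0,-4.45,40,
0,0,-0,0,0,-8.91,40,
0,0,-0,0,0,-13.36,40,
0,0,-0,0,0,-17.82,40,
0,0,-0,0,0,-22.27,40,
0,0,0.033,-4.46,1.65,-22.27,40,
0,0,0.066,-9.01,2.95,-22.27,40,
0,0,0.1,-13.61,3.88,-22.27,40,
0,0,0.133,-18.25,4.44,-22.27,40,
0,0,0.166,-22.89,4.63,-22.27,40,
0,0,0.199,-27.51,4.47,-22.27,40,
0,0,0.232,-32.07,3.94,-22.27,40
(np.float64(0.5820210466111132), np.float64(0.07287264656497226), np.float64(0.25), np.float64(1.5387272727272727))
0,0,0.033,-4.56,0.18,-0,40,
0,0,0.066,-9.09,0.01,-0,40,
0,0,0.1,-13.57,-0.52,-0,40,
0,0,0.133,-17.96,-1.39,-0,40,
0,0,0.133,-17.96,-1.39,10,40,
0,0,0.133,-17.96,-1.39,13,40
```

Call:
arm_command(increments=[0, 0, 0, 0, 0, -2, 40, 0, 0, 0, 0, 0, -6, 40, 0, 0, 0, 0, 0, -12, 40, 0, 0, 0, 0, 0, -17.8, 40, 0, 0, 0, 0, 0, -22.3, 40, 0, 0, 0.033, -4.5, 1.6, -22.3, 40, 0, 0, 0.066, -9, 3, -22.3, 40, 0, 0, 0.1, -13.6, 3.9, -22.3, 40, 0, 0, 0.133, -18.2, 4.4, -22.3, 40, 0, 0, 0.166, -22.9, 4.6, -22.3, 40, 0, 0, 0.2, -27.5, 4.5, -22.3, 40, 0, 0, 0.232, -32.1, 3.9, -22.3, 40])

```text
t: 7.12
position: [0.5793, 0.071, 0.2497]
ee_rot: [0.719, 0.695, -0.001, -0.001]
force: [1.0, -1.1, -2.1]
grip_width: 0.0601
grasp_force: 20.0
```

Call:
arm_command(increments=[0, 0, 0.033, -4.6, 0.2, 0, 40, 0, 0, 0.066, -9.1, 0, 0, 40, 0, 0, 0.1, -13.6, -0.5, 0, 40, 0, 0, 0.133, -18, -1.4, 0, 40, 0, 0, 0.133, -18, -1.4, 5, 40, 0, 0, 0.133, -18, -1.4, 10, 40, 0, 0, 0.133, -18, -1.4, 13, 40, 0, 0, 0.133, -18, -1.4, 13, 40, 0, 0, 0.133, -18, -1.4, 13, 40])

```text
t: 8.25
position: [0.5612, -0.1068, 0.1211]
ee_rot: [0.763, 0.646, 0.001, 0.0]
force: [1.1, -0.6, -1.7]
grip_width: 0.0599
grasp_force: 20.0
```

```bash
python3 - <<'E'
from g import *
s,R=tool()
f=camera("side")
im=cv2.resize(f["frame"],None,fx=5,fy=5,interpolation=2)
x,y=215,190
cv2.imwrite("pics/s3.png",im[y*5:(y+115)*5,x*5:(x+120)*5])
E
```

```text
t 8.25 pos [ 0.5612 -0.1068  0.1211] yaw 1.4054 z [ 0.0012  0.0004 -1.    ] F [ 1.1239 -0.5603 -1.7093] w 0.0599 g 20.0 q [ 0.703   0.5792 -0.7359  1.8391  0.4836  0.9096 -0.4224]
```

View pics/s3.png

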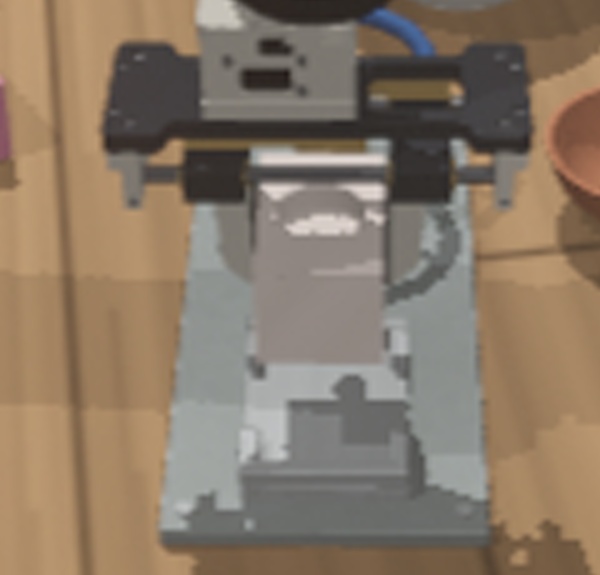

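```bash
python3 - <<'E'
from g import *
s,R=tool(); F={c:camera(c) for c in("side","top")}
yaw=1.4054
print("mould -x bottom edge seen ->",ray(F["side"],(266.6,262.2),.0941),ray(F["side"],(291.8,262.6),.0941))
p=np.array([s["position"][0],s["position"][1],yaw])
print("pred px",proj(F["side"],place(np.array([[-.045,.03,0],[-.045,-.03,0]]),p,.0941)))
cr=np.array([.5624,-.1062,1.4058])
O=np.array([[-.056,.041,.012],[-.056,-.041,.012],[.056,.041,.012],[.056,-.041,.012],[-.056,.041,-.008],[-.056,-.041,-.008]])
for c,o in(("side",(215,155)),("top",(155,170))): print(c,(proj(F[c],place(O,cr,.02))-o)*4)
# refined cradle fit: net masks on original images
im=[cv2.imread(f"pics/{c}0.png") for c in F]
T=[]
for c,b,i in zip(F,((255,248,50,48),(300,185,50,40)),im):
    x,y,w,h=b; k=8; a=cv2.resize(i,None,fx=k,fy=k,interpolation=2)
    q=np.round(((proj(F[c],place(O,cr,.02))+.5)*k-.5)).astype(int)
    for u in q: cv2.drawMarker(a,tuple(int(v) for v in u),(0,0,255),0,10,1)
    st=place(STAND[0],[.578,-.0125,-.165])
    T.append(cv2.copyMakeBorder(a[y*k:(y+h)*k,x*k:(x+w)*k],0,(48-h)*k,0,0,0))
cv2.imwrite("pics/c4.png",np.hstack(T)[:,:800])
E
```

```text
t 8.30 pos [ 0.5617 -0.107   0.1216] yaw 1.4052 z [ 0.0024 -0.0002 -1.    ] F [ 0.3126 -0.3127 -2.7337] w 0.0596 g 20.0 q [ 0.703   0.5786 -0.7359  1.8386  0.4839  0.9093 -0.4226]
mould -x bottom edge seen -> [ 0.5256 -0.1461  0.0941] [ 0.5837 -0.1568  0.0941]
pred px [[266.249  262.3395]
 [291.8384 262.46  ]]
side [[190.3129 516.3426]
 [326.2137 517.1487]
 [199.4248 391.4496]
 [323.7683 391.9194]
 [191.5458 539.3463]
 [325.8498 540.196 ]]
top [[739.034  196.2239]
 [743.2907 102.5593]
 [607.1254 186.7429]
 [613.0351  93.3453]
 [735.8676 200.4926]
 [740.1019 108.1334]]
```

View pics/c4.png

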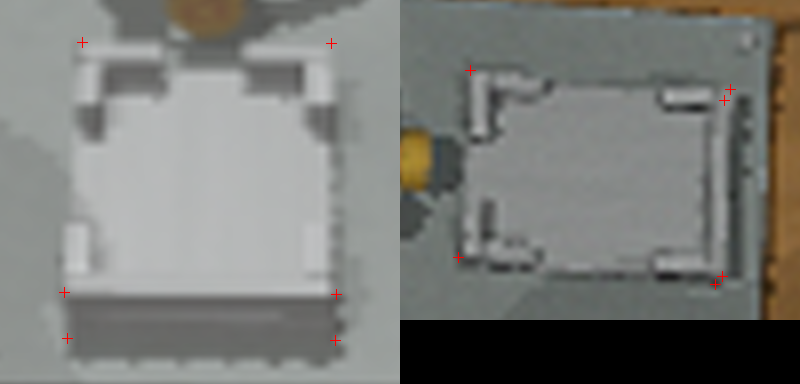

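The crop shows the predicted cradle corners within about 0.4 px, shifted roughly 1 mm towards -y. The mould's lower edge, (258..384, 362) in the previous crop, agrees with the TCP prediction. I'll lower it.

Call:
arm_command(increments=[0, 0, 0, 0, 0.1, 3, 40, 0, 0, 0, 0, 0.1, 5, 40, 0, 0, 0, 0, 0.1, 5.8, 40, 0, 0, 0, 0, 0.1, 6.2, 40, 0, 0, 0, 0, 0.1, 6.5, 40, 0, 0, 0, 0, 0.1, 6.8, 40, 0, 0, 0, 0, 0.1, 6.8, 40])

```text
t: 9.28
position: [0.5616, -0.1075, 0.0518]
ee_rot: [0.763, 0.646, 0.0, 0.0]
force: [-0.2, -0.0, -1.4]
grip_width: 0.0597
grasp_force: 20.0
```

Call:
arm_command(increments=[0, 0, 0, 0, 0, 0.2, 40, 0, 0, 0, 0, 0, 0.3, 40, 0, 0, 0, 0, 0, 0.4, 40, 0, 0, 0, 0, 0, 0.45, 40, 0, 0, 0, 0, 0, 0.5, 40, 0, 0, 0, 0, 0, 0.5, 40])

```text
t: 10.02
position: [0.5615, -0.1076, 0.0473]
ee_rot: [0.763, 0.646, -0.0, 0.0]
force: [-4.2, -0.2, 6.0]
grip_width: 0.0601
grasp_force: 20.0
```

Contact came at the expected height, so I'll release and retreat straight up.

Call:
arm_command(increments=[0, 0, 0, 0, 0, 0.4, 60, 0, 0, 0, 0, 0, 0.4, 80, 0, 0, 0, 0, 0, 0.4, 100, 0, 0, 0, 0, 0, 0.4, 100, 0, 0, 0, 0, 0, 0.4, 100, 0, 0, 0, 0, 0, -3, 100, 0, 0, 0, 0, 0, -8, 100, 0, 0, 0, 0, 0, -14, 100, 0, 0, 0, -5, 0, -18, 60, 0, 0, 0, -10, 0, -18, 60, 0, 0, 0, -10, 0, -18, 60])

```text
t: 11.4
position: [0.5436, -0.2126, 0.2267]
ee_rot: [0.766, 0.643, -0.001, 0.001]
force: [0.5, 0.7, -0.5]
grip_width: 0.0663
grasp_force: 0.0
```

```bash
python3 - <<'E'
from g import *
s,R=tool()
F={c:camera(c) for c in("side","top")}
T=[]
cr=[.5624,-.1073,1.4058]
for c,b in(("side",(250,225,70,75)),("top",(290,175,70,75))):
    d=near(c,"mould",(280,262) if c=="side" else (325,204))
    print(c,d["score"],d["xy"],d["mask"].sum())
    if c=="side": print(fit([(F[c],d["mask"])],MOULD,cr,.02,(.005,.005,.05)))
    k=5;x,y,w,h=b;a=cv2.resize(F[c]["frame"],None,fx=k,fy=k,interpolation=2)
    cs,_=cv2.findContours(cv2.resize(sil(F[c],MOULD,cr,.02).astype(np.uint8),(a.shape[1],a.shape[0])),0,2); cv2.drawContours(a,cs,-1,(0,255,0),1)
    T.append(a[y*k:(y+h)*k,x*k:(x+w)*k])
cv2.imwrite("pics/m5.png",np.hstack(T))
E
```

```text
t 11.40 pos [ 0.5436 -0.2126  0.2267] yaw 1.3959 z [-0.0005 -0.0031 -1.    ] F [ 0.4768  0.7354 -0.4636] w 0.0663 g 0.0 q [ 0.9258  0.4686 -0.7905  1.7229  0.3709  1.1053 -0.1554]
side 0.69 [278.4, 264.8] 962
(array([ 0.5629, -0.098 ,  1.3868]), np.float64(0.0922178050837249))
top 0.91 [324.0, 204.7] 592
```

View pics/m5.png

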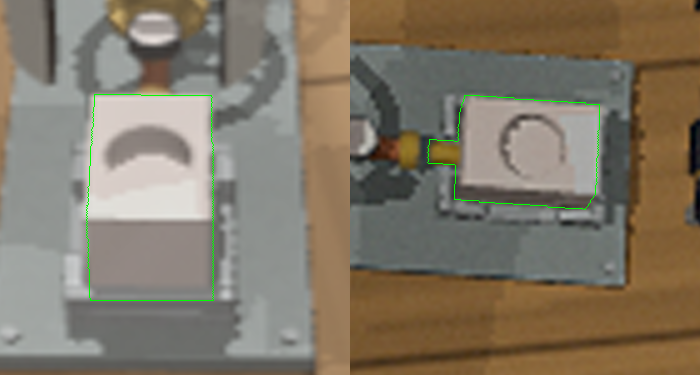

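The mould is flat in the cradle with its nipple in the notch facing the pipe fitting, and both outlines match. The gripper is clear, so I'll go above the handle.

Call:
arm_command(increments=[0, 0, 0, 5, 0.7, -1, 60, 0, 0, 0, 10, 1.5, -1, 60, 0, 0, 0, 15, 2.2, -1, 60, 0, 0, 0, 20, 3, -1, 60, 0, 0, 0, 25, 4, 0, 60, 0, 0, 0, 25.7, 4.3, 2, 60, 0, 0, 0, 25.7, 4.3, 2, 60, 0, 0, 0, 25.7, 4.3, 2, 60])

```text
t: 12.6
position: [0.6296, 0.0389, 0.2066]
ee_rot: [0.764, 0.646, -0.001, 0.0]
force: [-0.0, -0.1, 0.6]
grip_width: 0.0551
grasp_force: 0.0
```

```bash
python3 - <<'E'
from g import *
s,R=tool()
print(R.T@(np.array([.5455,.0515,.125])-s["position"])*100)
E
```

```text
t 12.60 pos [0.6296 0.0389 0.2066] yaw 1.4037 z [-0.0008 -0.0008 -1.    ] F [-0.0159 -0.1049  0.5921] w 0.0551 g 0.0 q [ 0.4541  0.5846 -0.7925  1.6197  0.4502  1.1299 -0.6189]
[-0.1495 -8.4979  8.1617]
```

Call:
arm_command(increments=[0, 0, 0, -0.1, -4.5, 0, 60, 0, 0, 0, -0.1, -8.5, 0, 60, 0, 0, 0, -0.1, -8.5, 0, 60, 0, 0, 0, -0.1, -8.5, 3, 60, 0, 0, 0, -0.1, -8.5, 6, 60, 0, 0, 0, -0.1, -8.5, 8, 60, 0, 0, 0, -0.1, -8.5, 8.1, 60])

```text
t: 13.48
position: [0.5455, 0.0524, 0.1247]
ee_rot: [0.764, 0.646, -0.001, -0.001]
force: [0.8, 0.9, -0.4]
grip_width: 0.0555
grasp_force: 0.0
```

Call:
arm_command(increments=[0, 0, 0, 0, 0, 0, 40, 0, 0, 0, 0, 0, 0, 30, 0, 0, 0, 0, 0, 0, 20, 0, 0, 0, 0, 0, 0, 15, 0, 0, 0, 0, 0, 0, 15, 0, 0, 0, 0, 0, 0, 15], force=20)

```text
t: 14.22
position: [0.5456, 0.0532, 0.126]
ee_rot: [0.763, 0.646, -0.0, 0.0]
force: [-3.1, -0.3, 6.4]
grip_width: 0.0195
grasp_force: 20.0
```

```bash
python3 - <<'E'
from g import *
s,R=tool()
v=np.array([.5936,.0802]);d=s["position"][:2]-v
print(np.hypot(*d),(np.arctan2(d[1],d[0])+.165)%6.2832)
E
```

```text
t 14.22 pos [0.5456 0.0532 0.126 ] yaw 1.4049 z [-0.0004 -0.0005 -1.    ] F [-3.1287 -0.3237  6.4184] w 0.0195 g 20.0 q [ 0.4628  0.549  -0.7816  1.8908  0.4878  0.9027 -0.7233]
0.055041842316242366 3.8183841536742653
```

Gripped the handle: 19.5 mm wide, radius 55 mm, valve angle about 3.82. I'll plan the closing arc.

```bash
cat > crank.py <<'E'
import sys,numpy as np
def crank(a0,a1,n,rep=1,off=(0,0),r=5.5,yaw=1.405,sy=-.165):
    """tool-axis xy shifts (cm) for turning from valve angle a0 to a1 in n rows"""
    c,s=np.cos(yaw),np.sin(yaw); p=lambda a:r*np.array([np.cos(a+sy),np.sin(a+sy)])
    L=[]
    for i in list(range(1,n+1))+[n]*rep:
        d=p(a0+(a1-a0)*i/n)-p(a0)+np.array(off)
        L+=["0,0,0,%.2f,%.2f,0,15"%(d[0]*c+d[1]*s,d[0]*s-d[1]*c)]
    print(", ".join(L))
if __name__=="__main__": crank(*[float(x) for x in sys.argv[1:3]],int(sys.argv[3]))
E
python3 crank.py 3.82 0.6 11
```

```text
0,0,0,1.38,-0.81,0,15, 0,0,0,2.94,-1.20,0,15, 0,0,0,4.54,-1.11,0,15, 0,0,0,6.05,-0.57,0,15, 0,0,0,7.34,0.39,0,15, 0,0,0,8.30,1.67,0,15, 0,0,0,8.84,3.18,0,15, 0,0,0,8.93,4.78,0,15, 0,0,0,8.55,6.34,0,15, 0,0,0,7.74,7.73,0,15, 0,0,0,6.56,8.82,0,15, 0,0,0,6.56,8.82,0,15
```

Call:
arm_command(increments=[0, 0, 0, 1.38, -0.81, 0, 15, 0, 0, 0, 2.94, -1.2, 0, 15, 0, 0, 0, 4.54, -1.11, 0, 15, 0, 0, 0, 6.05, -0.57, 0, 15, 0, 0, 0, 7.34, 0.39, 0, 15, 0, 0, 0, 8.3, 1.67, 0, 15])

```text
t: 14.98
position: [0.5761, 0.1333, 0.1261]
ee_rot: [0.763, 0.647, -0.0, -0.0]
force: [-1.3, -2.5, 4.8]
grip_width: 0.0196
grasp_force: 20.0
```

```bash
cat > chk.py <<'E'
from g import *
s,R=tool()
v=np.array([.5936,.0802]);d=s["position"][:2]-v
print("r %.4f a %.3f"%(np.hypot(*d),(np.arctan2(d[1],d[0])+.165)%6.2832))
e=d/np.hypot(*d);f=s["force"][:2];print("Frad %.1f Ftan %.1f"%(f@e,-f[0]*e[1]+f[1]*e[0]))
E
python3 chk.py
```

```text
t 14.97 pos [0.5761 0.1333 0.1261] yaw 1.4060 z [-0.0002 -0.     -1.    ] F [-1.2681 -2.4501  4.8325] w 0.0196 g 20.0 q [ 0.2951  0.6156 -0.7649  1.7838  0.5128  0.9525 -0.8499]
r 0.0560 a 2.055
Frad -1.9 Ftan 2.0
```

Call:
arm_command(increments=[0, 0, 0, 0.54, 1.51, 0, 15, 0, 0, 0, 0.63, 3.11, 0, 15, 0, 0, 0, 0.25, 4.67, 0, 15, 0, 0, 0, -0.56, 6.06, 0, 15, 0, 0, 0, -1.74, 7.15, 0, 15, 0, 0, 0, -1.74, 7.15, 0, 15])

```text
t: 15.72
position: [0.6445, 0.1009, 0.1261]
ee_rot: [0.764, 0.645, -0.001, 0.001]
force: [-3.2, -3.4, 6.7]
grip_width: 0.0196
grasp_force: 20.0
```

```bash
python3 chk.py; python3 crank.py 0.6 -0.2 8; python3 crank.py 0.6 0.05 5
```

```text
t 15.72 pos [0.6445 0.1009 0.1261] yaw 1.4021 z [-0.0003 -0.002  -1.    ] F [-3.238  -3.3708  6.6613] w 0.0196 g 20.0 q [ 0.306   0.7049 -0.7337  1.6227  0.5347  1.0252 -0.763 ]
r 0.0549 a 0.551
Frad -4.3 Ftan -1.9
0,0,0,-0.47,0.29,0,15, 0,0,0,-0.96,0.53,0,15, 0,0,0,-1.48,0.72,0,15, 0,0,0,-2.01,0.85,0,15, 0,0,0,-2.56,0.94,0,15, 0,0,0,-3.10,0.96,0,15, 0,0,0,-3.65,0.94,0,15, 0,0,0,-4.20,0.85,0,15, 0,0,0,-4.20,0.85,0,15
0,0,0,-0.52,0.31,0,15, 0,0,0,-1.07,0.57,0,15, 0,0,0,-1.64,0.76,0,15, 0,0,0,-2.23,0.89,0,15, 0,0,0,-2.83,0.96,0,15, 0,0,0,-2.83,0.96,0,15
```

Call:
arm_command(increments=[0, 0, 0, -0.52, 0.31, 0, 15, 0, 0, 0, -1.07, 0.57, 0, 15, 0, 0, 0, -1.64, 0.76, 0, 15, 0, 0, 0, -2.23, 0.89, 0, 15, 0, 0, 0, -2.83, 0.96, 0, 15, 0, 0, 0, -2.83, 0.96, 0, 15])

```text
t: 16.48
position: [0.6478, 0.0742, 0.1261]
ee_rot: [0.763, 0.646, -0.0, -0.001]
force: [-6.2, 0.6, 7.3]
grip_width: 0.0198
grasp_force: 20.0
```

```bash
python3 chk.py
```

```text
t 16.48 pos [0.6478 0.0742 0.1261] yaw 1.4049 z [-0.0014  0.0003 -1.    ] F [-6.2232  0.6253  7.2718] w 0.0198 g 20.0 q [ 0.3491  0.7051 -0.7345  1.6226  0.5323  1.0252 -0.7165]
r 0.0546 a 0.054
Frad -6.3 Ftan -0.1
```

Now I'll press slowly into the stop, moving about -x in the tool frame.

Call:
arm_command(increments=[0, 0, 0, -0.15, -0.02, 0, 15, 0, 0, 0, -0.3, -0.03, 0, 15, 0, 0, 0, -0.4, -0.03, 0, 15, 0, 0, 0, -0.5, -0.03, 0, 15, 0, 0, 0, -0.5, -0.03, 0, 15])

```text
t: 17.1
position: [0.6475, 0.072, 0.1261]
ee_rot: [0.763, 0.647, 0.002, -0.001]
force: [-2.0, 6.0, 4.0]
grip_width: 0.0197
grasp_force: 20.0
```

```bash
python3 chk.py
```

```text
t 17.10 pos [0.6475 0.072  0.1261] yaw 1.4068 z [ 0.0008  0.0037 -1.    ] F [-1.9692  5.9753  3.9782] w 0.0197 g 20.0 q [ 0.3564  0.7034 -0.7366  1.6268  0.5309  1.0201 -0.7099]
r 0.0545 a 0.013
Frad -2.8 Ftan 5.6
```

Call:
arm_command(increments=[0, 0, 0, -0.15, 0, 0, 15, 0, 0, 0, -0.3, 0, 0, 15, 0, 0, 0, -0.4, 0, 0, 15, 0, 0, 0, -0.4, 0, 0, 15])

```text
t: 17.6
position: [0.6474, 0.0719, 0.1262]
ee_rot: [0.762, 0.648, 0.004, -0.002]
force: [2.2, 13.0, -1.1]
grip_width: 0.0194
grasp_force: 20.0
```

```bash
python3 chk.py; python3 chk.py
```

```text
t 17.60 pos [0.6474 0.0719 0.1262] yaw 1.4093 z [ 0.003   0.0088 -1.    ] F [ 2.1689 12.9598 -1.0589] w 0.0194 g 20.0 q [ 0.3616  0.7027 -0.7394  1.6294  0.5286  1.0153 -0.7043]
r 0.0545 a 0.011
Frad 0.2 Ftan 13.1
t 17.60 pos [0.6474 0.0719 0.1262] yaw 1.4093 z [ 0.003   0.0088 -1.    ] F [ 2.1689 12.9598 -1.0589] w 0.0194 g 20.0 q [ 0.3616  0.7027 -0.7394  1.6294  0.5286  1.0153 -0.7043]
r 0.0545 a 0.011
Frad 0.2 Ftan 13.1
```

Hard stop confirmed: 13 N tangential with no movement, TCP at (0.6474, 0.0719). Now I'll back off in half-turn calls.

```bash
python3 -c "
from crank import *
crank(0,np.pi,12,0)"
```

```text
0,0,0,1.42,-0.19,0,15, 0,0,0,2.75,-0.74,0,15, 0,0,0,3.89,-1.61,0,15, 0,0,0,4.76,-2.75,0,15, 0,0,0,5.31,-4.08,0,15, 0,0,0,5.50,-5.50,0,15, 0,0,0,5.31,-6.93,0,15, 0,0,0,4.76,-8.25,0,15, 0,0,0,3.88,-9.39,0,15, 0,0,0,2.74,-10.27,0,15, 0,0,0,1.41,-10.81,0,15, 0,0,0,-0.01,-11.00,0,15
```

Call:
arm_command(increments=[0, 0, 0, 2.04, -0.16, 0, 15, 0, 0, 0, 3.37, -0.71, 0, 15, 0, 0, 0, 4.51, -1.58, 0, 15, 0, 0, 0, 5.38, -2.72, 0, 15, 0, 0, 0, 5.93, -4.05, 0, 15, 0, 0, 0, 6.12, -5.47, 0, 15, 0, 0, 0, 5.93, -6.9, 0, 15, 0, 0, 0, 5.38, -8.22, 0, 15, 0, 0, 0, 4.5, -9.36, 0, 15, 0, 0, 0, 3.36, -10.24, 0, 15, 0, 0, 0, 2.03, -10.78, 0, 15, 0, 0, 0, 0.62, -10.97, 0, 15])

```text
t: 19.1
position: [0.5386, 0.0891, 0.126]
ee_rot: [0.763, 0.646, 0.0, -0.0]
force: [4.0, 1.9, 3.2]
grip_width: 0.0194
grasp_force: 20.0
```

```bash
python3 chk.py
```

```text
t 19.10 pos [0.5386 0.0891 0.126 ] yaw 1.4052 z [ 0.      0.0005 -1.    ] F [3.9963 1.9104 3.2326] w 0.0194 g 20.0 q [ 0.4021  0.5468 -0.7872  1.8966  0.4889  0.9003 -0.7913]
r 0.0557 a 3.146
Frad -3.6 Ftan -2.5
```

Half a turn is done and tracks well. The second half uses the same numbers negated.

Call:
arm_command(increments=[0, 0, 0, -1.42, 0.19, 0, 15, 0, 0, 0, -2.75, 0.74, 0, 15, 0, 0, 0, -3.89, 1.61, 0, 15, 0, 0, 0, -4.76, 2.75, 0, 15, 0, 0, 0, -5.31, 4.08, 0, 15, 0, 0, 0, -5.5, 5.5, 0, 15, 0, 0, 0, -5.31, 6.93, 0, 15, 0, 0, 0, -4.76, 8.25, 0, 15, 0, 0, 0, -3.88, 9.39, 0, 15, 0, 0, 0, -2.74, 10.27, 0, 15, 0, 0, 0, -1.41, 10.81, 0, 15, 0, 0, 0, 0.01, 11, 0, 15])

```text
t: 20.6
position: [0.647, 0.0695, 0.126]
ee_rot: [0.764, 0.646, -0.002, 0.0]
force: [-5.9, -1.3, 13.1]
grip_width: 0.0199
grasp_force: 20.0
```

```bash
python3 chk.py
```

```text
t 20.60 pos [0.647  0.0695 0.126 ] yaw 1.4034 z [-0.003  -0.0026 -1.    ] F [-5.8911 -1.3465 13.0929] w 0.0199 g 20.0 q [ 0.3533  0.7032 -0.7316  1.6246  0.5317  1.026  -0.7121]
r 0.0545 a 6.251
Frad -5.5 Ftan -2.5
```

Call:
arm_command(increments=[0, 0, 0, 1.42, -0.19, 0, 15, 0, 0, 0, 2.75, -0.74, 0, 15, 0, 0, 0, 3.89, -1.61, 0, 15, 0, 0, 0, 4.76, -2.75, 0, 15, 0, 0, 0, 5.31, -4.08, 0, 15, 0, 0, 0, 5.5, -5.5, 0, 15, 0, 0, 0, 5.31, -6.93, 0, 15, 0, 0, 0, 4.76, -8.25, 0, 15, 0, 0, 0, 3.88, -9.39, 0, 15, 0, 0, 0, 2.74, -10.27, 0, 15, 0, 0, 0, 1.41, -10.81, 0, 15, 0, 0, 0, -0.01, -11, 0, 15])

```text
t: 22.1
position: [0.5387, 0.089, 0.126]
ee_rot: [0.763, 0.646, -0.0, 0.0]
force: [4.3, 3.0, 4.8]
grip_width: 0.0199
grasp_force: 20.0
```

Call:
arm_command(increments=[0, 0, 0, -1.42, 0.19, 0, 15, 0, 0, 0, -2.75, 0.74, 0, 15, 0, 0, 0, -3.89, 1.61, 0, 15, 0, 0, 0, -4.76, 2.75, 0, 15, 0, 0, 0, -5.31, 4.08, 0, 15, 0, 0, 0, -5.5, 5.5, 0, 15, 0, 0, 0, -5.31, 6.93, 0, 15, 0, 0, 0, -4.76, 8.25, 0, 15, 0, 0, 0, -3.88, 9.39, 0, 15, 0, 0, 0, -2.74, 10.27, 0, 15, 0, 0, 0, -1.41, 10.81, 0, 15, 0, 0, 0, 0.01, 11, 0, 15])

```text
t: 23.6
position: [0.6469, 0.0693, 0.126]
ee_rot: [0.764, 0.645, -0.002, 0.0]
force: [-2.8, -1.7, 11.7]
grip_width: 0.0197
grasp_force: 20.0
```

Call:
arm_command(increments=[0, 0, 0, 0, 0, 0, 15, 0, 0, 0, 0, 0, 0, 15])

```text
t: 23.85
position: [0.6473, 0.0713, 0.1261]
ee_rot: [0.763, 0.646, -0.0, -0.0]
force: [0.4, 0.9, 7.7]
grip_width: 0.0194
grasp_force: 20.0
```

```bash
python3 - <<'E'
import runpy; runpy.run_path("chk.py")
from g import *
F={c:camera(c) for c in("side","top")}
s,R=tool(); print("shift cm",R.T@(np.array([.6474,.0719,.1262])-s["position"])*100)
T=[]
cr=[.5624,-.1073,1.4058]
for c,b in(("side",(220,160,75,100)),("side",(245,215,75,100))):
    k=5;x,y,w,h=b;a=cv2.resize(F[c]["frame"],None,fx=k,fy=k,interpolation=2)
    T.append(a[y*k:(y+h)*k,x*k:(x+w)*k])
cv2.imwrite("pics/e6.png",np.hstack(T))
E
```

```text
t 23.85 pos [0.6473 0.0713 0.1261] yaw 1.4051 z [-0.0009 -0.0002 -1.    ] F [0.3584 0.8667 7.6856] w 0.0194 g 20.0 q [ 0.3517  0.7023 -0.731   1.6256  0.5298  1.0225 -0.7111]
r 0.0544 a 6.283
Frad 0.2 Ftan 0.9
t 23.95 pos [0.6472 0.0711 0.126 ] yaw 1.4049 z [-0.0009 -0.0002 -1.    ] F [0.3086 1.5305 7.6677] w 0.0195 g 20.0 q [ 0.3519  0.7022 -0.731   1.6257  0.5298  1.0225 -0.711 ]
shift cm [ 0.078   0.004  -0.0165]
```

View pics/e6.png

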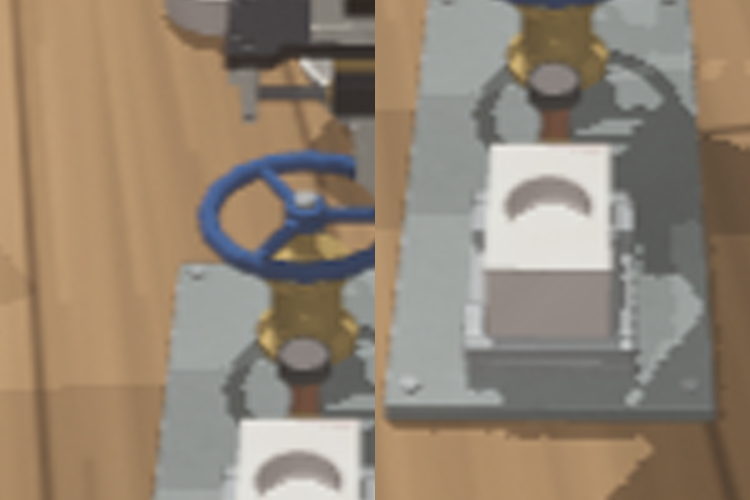

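The mould is still seated, with its front face at (548,300) in the crop, and the wheel is at its setting but about 0.8 mm short. I'll nudge it.

Call:
arm_command(increments=[0, 0, 0, 0.15, 0, 0, 15, 0, 0, 0, 0.15, 0, 0, 15, 0, 0, 0, 0.15, 0, 0, 15])

```text
t: 24.32
position: [0.6473, 0.0712, 0.126]
ee_rot: [0.764, 0.646, -0.001, 0.0]
force: [-0.1, -0.2, 8.7]
grip_width: 0.0194
grasp_force: 20.0
```

```bash
python3 chk.py
```

```text
t 24.32 pos [0.6473 0.0712 0.126 ] yaw 1.4039 z [-0.0017 -0.002  -1.    ] F [-0.1485 -0.2173  8.6882] w 0.0194 g 20.0 q [ 0.35    0.7025 -0.7301  1.6247  0.5305  1.0242 -0.7131]
r 0.0544 a 6.282
Frad -0.1 Ftan -0.2
```

Call:
arm_command(increments=[0, 0, 0, 0.1, 0, 0, 15, 0, 0, 0, 0.17, 0, 0, 15, 0, 0, 0, 0.17, 0, 0, 15, 0, 0, 0, 0.17, 0, 0, 15])

```text
t: 24.82
position: [0.6475, 0.0723, 0.126]
ee_rot: [0.764, 0.646, -0.002, 0.0]
force: [-1.1, -0.8, 9.7]
grip_width: 0.0194
grasp_force: 20.0
```

```bash
python3 chk.py
```

```text
t 24.82 pos [0.6475 0.0723 0.126 ] yaw 1.4036 z [-0.002  -0.0027 -1.    ] F [-1.1123 -0.814   9.6942] w 0.0194 g 20.0 q [ 0.3474  0.7031 -0.7296  1.6235  0.531   1.0252 -0.7155]
r 0.0544 a 0.020
Frad -1.0 Ftan -1.0
```

```bash
python3 -c "
from bench import job
print(job.close_job())"
```

```text
the job is handed in; nothing more can be done
None
```

The job is handed in: the mould is seated in the cradle, the valve was closed to its stop and backed off two full turns (within about 0.01 rad by the measured gripper position), and the gripper still holds the crank handle.

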